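# Hold a piston rod up to the loupe

### The arm

A 6-joint arm with a two-finger parallel gripper is mounted at the origin on the work surface. World frame = base frame: x ahead of the robot, y to its left, z up, the work surface at z = 0. Lengths are in m, angles in rad, forces in N, time in s.
With the tool pointing down it reaches from about 0.35 to 0.975 m from the base axis. Payload 4.9 kg.
Tool frame: the origin (TCP) lies on the centre line of the jaws, within the pads' length; the fingertips stand 14 mm ahead of it and the grasp point (between the pads) lies 5 mm behind it; z points along the fingers, y is the line along which they close (so a half turn about z gives the same grasp; the last joint's range is limited). The gripper opens to 85 mm and grips with 20 to 120 N. Pads are 22 mm wide; open, the fingers measure 114 mm over their backs; the gripper's body (76 mm by 85 mm) begins 54 mm behind the grasp point. The pads swing forward as they close: fully open they stand 13 mm farther back than shut.
Start: joints at [1.173, 0.053, 1.613, -0, 1.476, -0.119], TCP at [0.172, 0.601, 0.245] pointing down, gripper open.
Joint ranges: [-3.01, 3.01], [-1.01, 2.22], [0.06, 2.58], [-1.02, 4.17], [0.09, 2.62], [-3.14, 3.14]. Speed limits (rad/s): [2.57, 2.57, 3.14, 3.14, 3.14, 3.14].

### API

Orientations are given as a unit quaternion [w, x, y, z].
In Python, from plant import * gives the robot as it stands.
- The arm moves only by the tool send_rows, never from a script. Its argument "steps" is a list of rows, each an object with "translation": the shift along the tool's x, y, z in cm, a list of three; "delta_rot": the turn, a rotation vector about the tool's x, y, z in rad, a list of three; "jaw": the finger opening in cm, from 0 to 8.54. In form: [{"translation": [dx, dy, dz], "delta_rot": [rx, ry, rz], "jaw": jaw}, ...]. A call has exactly 8 rows; each row is the pose to reach, as a shift and turn from the pose commanded when the call began, along the tool's axes at that moment; what a row does not reach only later rows make up. A row lasts 1/10 s, in which the tool goes at most 50 mm and 8.59 degrees, less where a joint would pass 70% of its speed; a pose out of reach is approached as far as the arm can. A call with a gripper value outside its range is refused whole. The fingers move at their own pace and stop on an object; the grip force is fixed at half the most. Time passes only in rows, so rows that repeat a pose let the fingers close, or fill a call up. It gives the time, the measured TCP pose, the force, the opening and the grip force at its end, in the units of the state.
- state(): the state, without advancing time (a new reading comes with each control period).
- grab_frame(name): name is "side" or "top"; returns a dict with "pixels" (480x640x3 uint8, blue, green, red), "range_z" (480x640 float32, m along the optical axis (not along the pixel's ray), 0 where there is no reading), "fx", "fy", "cx", "cy" (pixels), "rvec" (rotation vector, rad) and "tvec" (3), from world to camera coordinates, as OpenCV has them. Camera axes: x right, y down, z forward; pixel columns grow to the right and rows downward; lengths in m; the calibration is good to about 2 mm. A picture is of the moment at which its call begins.
- job_done(): hands the job in; it is judged then, once.
The state is a dict: "time": time; "joint_pos": joint angles; "joint_vel": joint speeds; "joint_efforts": joint torques, N m; "tool_pos": TCP position; "tool_rot": TCP orientation; "contact_force": force on the tool from outside, world axes, zero at the start; "ft_torque": the same for the moment, N m; "gripper_width": opening from 0.0 (shut) to 1.0 (fully open); "grasp_force": force on a finger pad.
Only numpy, scipy, OpenCV 4.12 (cv2) and the standard library are available. Lean on these libraries where they do the work, as an engineer would, in place of code of your own. Each camera call takes 0.05 s, during which the arm holds its last target. There are 200 camera calls.

### The job

Two dismantled dosing pens lean in the bench cradle, and the loupe stands beside one of them. Take the piston rod of the pen on the loupe's side by its head and draw it gently, straight along its bore, partway out until the middle of the head is level with the centre of the loupe's lens, without forcing it sideways or pulling it right out. Finish while holding it there in the gripper; leave the other rod fully home and the loupe, the spool and the things around as they are.

Things in the scene. Friction and masses are not known exactly. Their poses are not given: they have to be found in the camera images.
- cradle: pen cradle fixed to the bench: aluminium base plate 130 x 200 x 12 mm with a grey clamp bar that carries the two barrels 120 mm apart. Origin at the centre of the plate's underside, on the bench; z up, x away from the robot, y to the left, turned by up to 20 degrees. Barrel 1 is on its +y side, barrel 2 on its -y side
- barrel_1: white plastic barrel, 27 mm outside (30 mm at the mouth collar), fixed in the cradle, leaning 20 degrees from vertical with its mouth towards the robot. Plain bore 13.6 mm wide and 85 mm deep. Origin at the centre of the bore floor, z along the bore axis towards the mouth (mouth centre at z = 85 mm); its y is level and is the cradle's y
- barrel_2: white plastic barrel, 27 mm outside (30 mm at the mouth collar), fixed in the cradle, leaning 20 degrees from vertical with its mouth towards the robot. Plain bore 13.6 mm wide and 85 mm deep. Origin at the centre of the bore floor, z along the bore axis towards the mouth (mouth centre at z = 85 mm); its y is level and is the cradle's y
- rod_1: turned steel piston rod, 12 mm diameter, with a plain aluminium head (cylinder 22 mm diameter, 20 mm tall) at its outer end; 135 mm long overall, 0.08 to 0.18 kg, loose in its barrel and resting on the bore floor at the start (31 mm of bare rod shows between barrel mouth and head). Origin at the centre of its foot (inner end), z along the rod towards the head. It sits in barrel 1
- rod_2: turned steel piston rod, 12 mm diameter, with a plain aluminium head (cylinder 22 mm diameter, 20 mm tall) at its outer end; 135 mm long overall, 0.08 to 0.18 kg, loose in its barrel and resting on the bore floor at the start (31 mm of bare rod shows between barrel mouth and head). Origin at the centre of its foot (inner end), z along the rod towards the head. It sits in barrel 2
- head_1 (a point): middle of rod 1's head, on its axis, 125 mm from the foot and 10 mm below the head's flat top
- head_2 (a point): middle of rod 2's head, on its axis, 125 mm from the foot and 10 mm below the head's flat top
- lens_centre (a point): centre of the loupe's round lens (an upright glass disc in a steel ring, 72 mm across outside, facing sideways along the cradle's y), on a telescopic post 12 mm thick with a round steel foot 76 mm across, fixed to the bench about 130 mm outside one of the two barrels. Axes as the cradle's, z up. It stands 24 to 48 mm higher than the rod heads at the start; its height differs every time and is kept by friction
- spool: steel wire spool, 60 mm diameter, 56 mm tall, standing loose outside the barrel that has no loupe; bystander. Origin at the centre of its underside
- screwdriver: screwdriver with a black handle, 170 mm long, lying loose well to the left; bystander
- tin: open aluminium tin, 70 mm diameter, 30 mm tall, standing loose well to the right; bystander. Origin at the centre of its underside

How it is judged:
On the way:
1. the rod on the loupe's side is drawn 10 mm out of its bore in the fingers (((y of lens_centre in the frame of cradle above 0 m and z of rod_1 in the frame of barrel_1 above 0.01 m and contact force between the fingers and rod_1 above 1 N) or (y of lens_centre in the frame of cradle below 0 m and z of rod_2 in the frame of barrel_2 above 0.01 m and contact force between the fingers and rod_2 above 1 N))), for 0.1 s.
At the end, for the whole second after the job is handed in: the middle of the head of the rod on the loupe's side is within 5 mm of the height of the lens centre, the rod at rest, still at least 20 mm deep in its bore and held by the fingers; the other rod is home within 5 mm (((y of lens_centre in the frame of cradle above 0 m and z of head_1 in the frame of lens_centre between -0.005 and 0.005 m and z of rod_1 in the frame of barrel_1 between 0.015 and 0.065 m and angle between the z axis of rod_1 and the z axis of barrel_1, either way round below 0.12 rad and contact force between the fingers and rod_1 above 1.5 N and linear speed of rod_1 below 0.01 m/s and z of rod_2 in the frame of barrel_2 below 0.005 m) or (y of lens_centre in the frame of cradle below 0 m and z of head_2 in the frame of lens_centre between -0.005 and 0.005 m and z of rod_2 in the frame of barrel_2 between 0.015 and 0.065 m and angle between the z axis of rod_2 and the z axis of barrel_2, either way round below 0.12 rad and contact force between the fingers and rod_2 above 1.5 N and linear speed of rod_2 below 0.01 m/s and z of rod_1 in the frame of barrel_1 below 0.005 m))); the arm keeps its last pose, push and grip.
It fails at once if a rod is forced against its barrel with more than 25 N once drawn over 4 mm, or 45 N at home ((z of rod_1 in the frame of barrel_1 above 0.004 m and contact force between rod_1 and barrel_1 above 25 N) or contact force between rod_1 and barrel_1 above 45 N or (z of rod_2 in the frame of barrel_2 above 0.004 m and contact force between rod_2 and barrel_2 above 25 N) or contact force between rod_2 and barrel_2 above 45 N).
It fails at once if a rod is pulled out to less than 15 mm in its bore (z of rod_1 in the frame of barrel_1 above 0.07 m or z of rod_2 in the frame of barrel_2 above 0.07 m).
It fails at once if the other rod is drawn more than 10 mm ((y of lens_centre in the frame of cradle above 0 m and z of rod_2 in the frame of barrel_2 above 0.01 m) or (y of lens_centre in the frame of cradle below 0 m and z of rod_1 in the frame of barrel_1 above 0.01 m)).
It fails at once if the loupe's lens is shifted by more than 5 mm (distance of lens_centre from where it was at the start of the episode above 0.005 m).
It fails at once if a bystander is shifted by more than 20 mm (distance of any of spool, screwdriver, tin from where it was at the start of the episode above 0.02 m).
It also fails if it takes over 38 s, if anything falls off the work surface, if the arm or the gripper's body presses on something with over 40 N, if the wrist force passes 120 N, or if a joint passes its speed limit or range.

## Working session

There is one attempt and no reset: what is moved stays moved. The work goes in short steps, Python scripts to look and compute and a tool call to move; the robot and the scene stay as the last step left them, time stands still between calls to the robot, and variables do not carry over. Pictures are saved under pics/ and viewed, at most 10 in all, crops included, and the job is handed in when it is done.

Besides the shell and the picture viewer there is one more tool, called by a JSON object that holds its "fn" and its "kwargs", one argument or row to a line. send_rows: Moves the arm, as the interface text tells. Its arguments: {"type":"object","properties":{"steps":{"type":"array","items":{"type":"object","properties":{"translation":{"type":"array","items":{"type":"number"}},"delta_rot":{"type":"array","items":{"type":"number"}},"jaw":{"type":"number"}}}}},"required":["steps"]}

```bash
mkdir -p pics; ls
python3 - <<'E'
from plant import *
import cv2,numpy as np,pickle
print(state())
for n in("side","top"):
    f=grab_frame(n); cv2.imwrite(f"pics/{n}0.png",f["pixels"]); pickle.dump(f,open(f"{n}0.pkl","wb"))
    R=cv2.Rodrigues(np.array(f["rvec"]))[0]; print(n,f["fx"],f["cx"],f["cy"],-R.T@np.array(f["tvec"]).ravel(),R[2],(f["range_z"]>0).mean())
E
```

```text
pics
{'time': 0.0, 'joint_pos': array([ 1.17301588e+00,  5.33469497e-02,  1.61430896e+00,  3.80207355e-05,
        1.47595981e+00, -1.18997377e-01]), 'joint_vel': array([ 0.0004816 ,  0.00032244,  0.00138061,  0.00225419, -0.00263149,
       -0.00075999]), 'joint_efforts': array([ 2.11390820e-04, -3.93682194e+01, -3.70175993e+01, -5.23785354e-05,
        6.88714266e-03,  3.89791367e-06]), 'tool_pos': array([0.17174972, 0.60032592, 0.24406018]), 'tool_rot': array([-2.76764771e-04,  1.38942306e-01,  9.90299961e-01, -9.73116321e-04]), 'contact_force': array([-0.95267881,  0.42163131,  0.01516857]), 'ft_torque': array([-0.01271852, -0.02094235, -0.02275866]), 'grasp_force': 0.0, 'gripper_width': 1.0042158683825482}
side 501.6316075907876 319.42338197985464 238.7864617075985 [-0.2640439  -0.24689564  0.81071381] [ 0.75862992  0.19180328 -0.62264929] 0.9960970052083333
top 521.8599177733888 327.00299390515517 239.5489128422093 [ 0.46208751 -0.00505503  1.50441654] [ 0.08794886 -0.00845002 -0.99608915] 0.9958951822916666
```

View pics/side0.png

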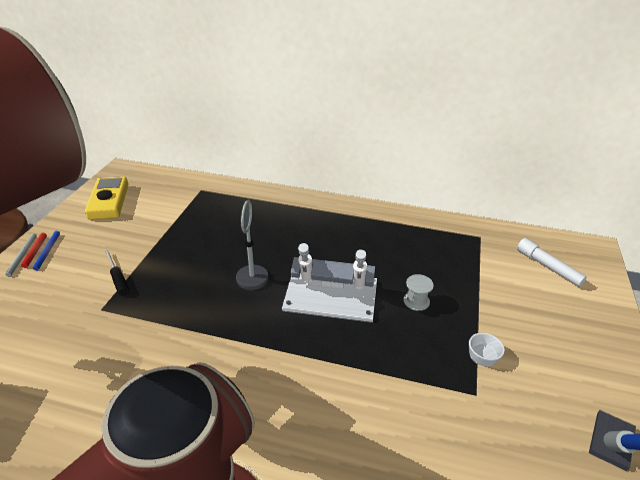

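View pics/top0.png

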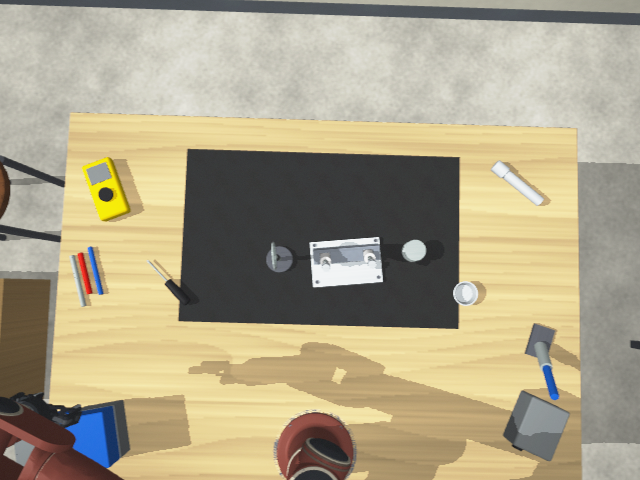

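The side view shows the loupe (lens about 247,217) to the left of the cradle. Left rod head is at (304,248) and the right one at (361,256). In the top view the lens is near (274,253), rod 1's head near (325,261) and the spool at (414,250). So the target is rod 1. I'll zoom in next.

```bash
cat > h.py <<'E'
import cv2,numpy as np,pickle
def load(n): return pickle.load(open(n+".pkl","rb"))
def cam(f):
    R=cv2.Rodrigues(np.array(f["rvec"]))[0]; return R,np.array(f["tvec"]).ravel()
def cloud(f):
    R,t=cam(f); z=f["range_z"]; v,u=np.mgrid[:480,:640]
    P=np.stack([(u-f["cx"])/f["fx"]*z,(v-f["cy"])/f["fy"]*z,z],-1); return (P-t)@R
def proj(f,p):
    R,t=cam(f); c=R@np.asarray(p)+t; return np.array([f["fx"]*c[0]/c[2]+f["cx"],f["fy"]*c[1]/c[2]+f["cy"]])
def tri(fs,px):
    M=[]
    for f,(u,v) in zip(fs,px):
        R,t=cam(f); P=np.array([[f["fx"],0,f["cx"]],[0,f["fy"],f["cy"]],[0,0,1]])@np.c_[R,t]
        M.append(P)
    X=cv2.triangulatePoints(M[0],M[1],np.array(px[0],float).reshape(2,1),np.array(px[1],float).reshape(2,1)).ravel(); return X[:3]/X[3]
E
python3 - <<'E'
from h import *
s,t=load("side0"),load("top0")
a=cv2.resize(s["pixels"][190:310,225:385],None,fx=5,fy=5,interpolation=cv2.INTER_CUBIC)
b=cv2.resize(t["pixels"][230:295,255:395],None,fx=5.7,fy=5.7,interpolation=cv2.INTER_CUBIC)
cv2.imwrite("pics/a.png",a);cv2.imwrite("pics/b.png",b)
C=cloud(s);D=cloud(t)
for nm,c in(("side",C),("top",D)):
  # plate top
  m=(abs(c[...,2]-.012)<.005); 
  # high points
  h=(c[...,2]>.12)&(c[...,0]>.4)&(c[...,2]<.3)&(abs(c[...,1])<.4)
  n,l,st,ce=cv2.connectedComponentsWithStats(h.astype(np.uint8))
  for i in range(1,n):
    if st[i,4]>8:
      p=c[l==i]; print(nm,st[i],ce[i],p.mean(0).round(4),p.min(0).round(4),p.max(0).round(4))
g=cv2.inRange(t["pixels"],(150,150,150),(255,255,255));g[:,:300]=0;g[:,395:]=0;g[:230]=0;g[295:]=0
cs=cv2.findContours(g,0,1)[0];c=max(cs,key=cv2.contourArea);r=cv2.minAreaRect(c)
bx=cv2.boxPoints(r);R,tt=cam(t);o=-R.T@tt
w=[]
for u,v in bx:
  d=R.T@[(u-t["cx"])/t["fx"],(v-t["cy"])/t["fy"],1]; w.append(o+d*(.012-o[2])/d[2])
print(r,np.round(w,4))
E
```

```text
side [  285     9   217    70 10254] [392.6919251   42.91895846] [ 1.691  -0.0161  0.2126] [ 1.6691 -0.4     0.12  ] [1.7114 0.3998 0.3   ]
side [241 200  11  41 322] [246.39130435 217.89440994] [0.529  0.1141 0.1805] [0.4976 0.1095 0.1205] [0.5662 0.1193 0.2179]
side [298 243  11  13 117] [303.25641026 249.06837607] [ 0.5069 -0.0178  0.143 ] [ 0.4975 -0.0279  0.1265] [ 0.5175 -0.0059  0.1516]
side [355 249  11  14 115] [360.4        255.79130435] [ 0.5187 -0.1366  0.1431] [ 0.51   -0.1464  0.126 ] [ 0.53   -0.1247  0.1527]
top [272 242   7  28 115] [274.20869565 255.33913043] [0.5343 0.1152 0.1941] [0.5002 0.1097 0.1219] [0.5682 0.1213 0.2235]
top [368 259   9   9  68] [371.89705882 262.88235294] [ 0.5243 -0.135   0.1477] [ 0.5135 -0.1458  0.1352] [ 0.5348 -0.1248  0.1548]
top [322 262   9  10  71] [326.14084507 266.53521127] [ 0.5115 -0.0162  0.1478] [ 0.4997 -0.0265  0.1339] [ 0.5239 -0.0054  0.1568]
((345.7117614746094, 261.7529296875), (45.174232482910156, 70.3306884765625), 85.60128784179688) [[ 0.5855  0.034   0.012 ]
 [ 0.6068 -0.1671  0.012 ]
 [ 0.478  -0.1794  0.012 ]
 [ 0.4572  0.0202  0.012 ]]
```

View pics/a.png

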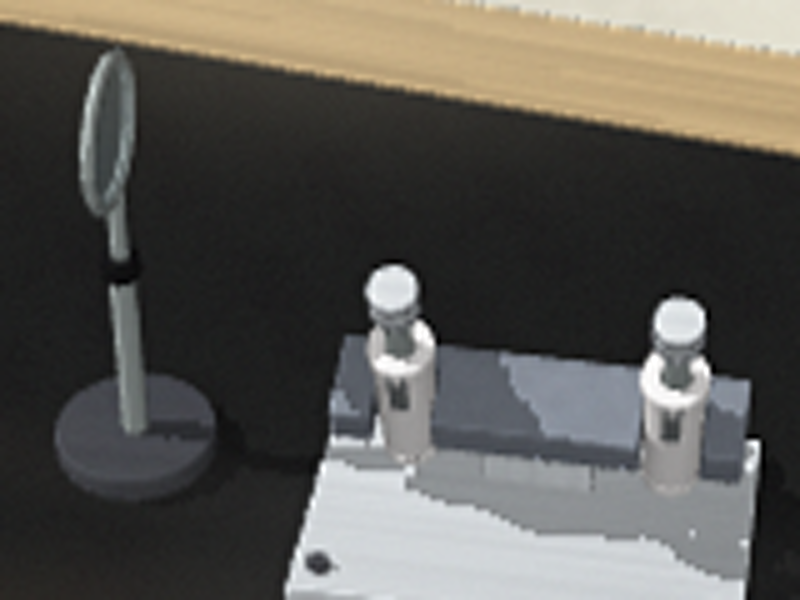

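View pics/b.png

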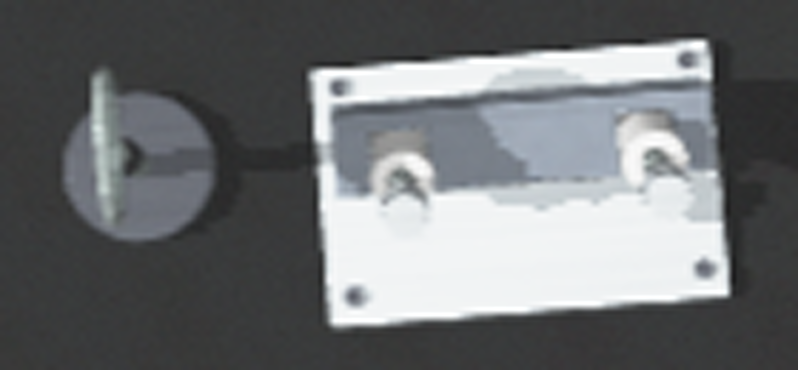

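The crops show the lens ring centred near side (246.4,216.4) and top (273.9,255.4). Rod 1's flat head top is at side (303.5,248). Next I'll measure the head axis and the lens height from both views.

Run:
```python
from h import *
s,t=load("side0"),load("top0"); yaw=.106
X=np.array([np.cos(yaw),np.sin(yaw),0]);Y=np.array([-np.sin(yaw),np.cos(yaw),0]);Z=np.array([0,0,1.])
a=-np.sin(np.radians(20))*X+np.cos(np.radians(20))*Z; b=np.cross(Y,a)
B=np.array([b,Y,a])
print("lens tri",tri([s,t],[(246.4,216.4),(273.9,255.4)]))
for n,f in(("side",s),("top",t)):
  c=cloud(f).reshape(-1,3)
  for nm,p0 in(("rod1",[.509,-.017,.148]),("rod2",[.521,-.136,.148])):
    p=c[np.linalg.norm(c-p0,axis=1)<.03]; q=(p-p0)@B.T
    top=q[:,2]; hi=np.percentile(top[q[:,2]>0],95)
    d=q[abs(q[:,2]-np.median(q[q[:,2]>hi-.006][:,2]))<.004]
    med=np.median(d[:,2]); mid=(d[:,:2].max(0)+d[:,:2].min(0))/2; ext=np.ptp(d[:,:2],0)
    w=np.array(p0)+B.T@[*mid,med]
    print(n,nm,len(d),"std",d[:,2].std().round(4),"ext",ext.round(4),"topcentre",w.round(4),"headmid",(w-.01*a).round(4))
  l=c[(abs(c[:,0]-.532)<.045)&(abs(c[:,1]-.1145)<.012)&(c[:,2]>.14)&(c[:,2]<.24)]
  q=(l-[.532,.1145,0])@np.array([X,Y,Z]).T
  h=cv2.convexHull(q[:,[0,2]].astype(np.float32))[:,0]; up=h[h[:,1]>.165]
  A=np.c_[2*up,np.ones(len(up))];r=np.linalg.lstsq(A,(up**2).sum(1),rcond=None)[0]
  print(n,"lens ext",q.min(0).round(4),q.max(0).round(4),"circle",r[:2].round(4),np.sqrt(r[2]+r[0]**2+r[1]**2).round(4),"Ymed",np.median(q[:,1]))
```

```text
lens tri [0.53496935 0.11704204 0.17981777]
side rod1 79 std 0.0015 ext [0.0215 0.0218] topcentre [ 0.5073 -0.017   0.1472] headmid [ 0.5107 -0.0166  0.1378]
side rod2 84 std 0.0016 ext [0.0223 0.0193] topcentre [ 0.5199 -0.1363  0.1471] headmid [ 0.5233 -0.1359  0.1377]
side lens ext [-0.0343 -0.0028  0.1403] [0.0344 0.0051 0.2179] circle [-0.      0.1837] 0.0343 Ymed -0.00039883390702366426
top rod1 40 std 0.0021 ext [0.019  0.0189] topcentre [ 0.5092 -0.0171  0.1511] headmid [ 0.5126 -0.0167  0.1417]
top rod2 52 std 0.0019 ext [0.0202 0.021 ] topcentre [ 0.5225 -0.1354  0.1488] headmid [ 0.5259 -0.1351  0.1394]
top lens ext [-0.0321 -0.0021  0.141 ] [0.0363 0.0047 0.2235] circle [0.0024 0.1893] 0.0339 Ymed -0.00016393920740185447
```

```bash
cat >> h.py <<'E'
from scipy.spatial.transform import Rotation as Ro
yaw=.106
X=np.array([np.cos(yaw),np.sin(yaw),0]);Y=np.array([-np.sin(yaw),np.cos(yaw),0]);Z=np.array([0,0,1.])
a=-np.sin(np.radians(20))*X+np.cos(np.radians(20))*Z
RT=np.array([np.cross(Y,-a),Y,-a]).T
H1=np.array([.5117,-.0167,.1397])
def rel(st,target,Rt=RT,R0=None):
    w,x,y,z=st["tool_rot"]; R=Ro.from_quat([x,y,z,w]).as_matrix() if R0 is None else R0
    return (R.T@(np.array(target)-st["tool_pos"])*100).round(2), Ro.from_matrix(R.T@Rt).as_rotvec().round(4)
E
python3 - <<'E'
from plant import *
from h import *
st=state()
print(rel(st,[.40,.05,.38])); 
P=H1+.095*a; print(P, (RT.T@(P-[.40,.05,.38])*100).round(2))
E
```

```text
(array([-37.08, -46.66, -13.5 ]), array([-0.0689, -0.3453, -0.3806]))
[ 0.47939046 -0.0201377   0.2289708 ] [-1.56 -7.81 16.64]
```

{"fn": "send_rows", "kwargs": {
  "steps": [
    {"translation":[-2,-2,-5],"delta_rot":[0,0,0],"jaw":8.5},
    {"translation":[-4,-5,-9],"delta_rot":[0,0,0],"jaw":8.5},
    {"translation":[-37,-46.7,-13.5],"delta_rot":[-0.069,-0.345,-0.381],"jaw":8.5},
    {"translation":[-37,-46.7,-13.5],"delta_rot":[-0.069,-0.345,-0.381],"jaw":8.5},
    {"translation":[-37,-46.7,-13.5],"delta_rot":[-0.069,-0.345,-0.381],"jaw":8.5},
    {"translation":[-37,-46.7,-13.5],"delta_rot":[-0.069,-0.345,-0.381],"jaw":8.5},
    {"translation":[-37,-46.7,-13.5],"delta_rot":[-0.069,-0.345,-0.381],"jaw":8.5},
    {"translation":[-37,-46.7,-13.5],"delta_rot":[-0.069,-0.345,-0.381],"jaw":8.5}
  ]
}}

```text
time: 0.9
tool_pos: [0.3073, 0.271, 0.356]
tool_rot: [0.174, -0.054, 0.983, 0.01]
contact_force: [1.3, -0.9, 0.1]
gripper_width: 0.996
grasp_force: 0.0
```

Run:
```python
from plant import *
from h import *
st=state();print(st["time"],st["tool_pos"])
print(rel(st,[.40,.05,.38]))
```

```text
0.9 [0.30727571 0.27096154 0.35597706]
(array([ -7.24, -22.97,   0.05]), array([0.0024, 0.001 , 0.0023]))
```

{"fn": "send_rows", "kwargs": {
  "steps": [
    {"translation":[-7.2,-23,0],"delta_rot":[0,0,0],"jaw":8.5},
    {"translation":[-7.2,-23,0],"delta_rot":[0,0,0],"jaw":8.5},
    {"translation":[-7.2,-23,0],"delta_rot":[0,0,0],"jaw":8.5},
    {"translation":[-7.2,-23,0],"delta_rot":[0,0,0],"jaw":8.5},
    {"translation":[-7.2,-23,0],"delta_rot":[0,0,0],"jaw":8.5},
    {"translation":[-8.5,-30.5,6],"delta_rot":[0,0,0],"jaw":8.5},
    {"translation":[-8.5,-30.5,10],"delta_rot":[0,0,0],"jaw":8.5},
    {"translation":[-8.5,-30.5,13],"delta_rot":[0,0,0],"jaw":8.5}
  ]
}}

```text
time: 1.7
tool_pos: [0.4624, -0.019, 0.2688]
tool_rot: [0.175, -0.05, 0.983, 0.009]
contact_force: [1.2, 0.2, -0.6]
gripper_width: 0.994
grasp_force: 0.0
```

Run:
```python
from plant import *
from h import *
st=state();print(st["time"],st["tool_pos"])
print(rel(st,H1+.08*a))
```

```text
1.7 [ 0.46237246 -0.0189606   0.26883976]
(array([-0.19, -0.29,  5.82]), array([-0.0013,  0.0037, -0.0037]))
```

{"fn": "send_rows", "kwargs": {
  "steps": [
    {"translation":[-0.2,-0.3,3],"delta_rot":[-0.001,0.004,-0.004],"jaw":8.5},
    {"translation":[-0.2,-0.3,5.8],"delta_rot":[-0.001,0.004,-0.004],"jaw":7},
    {"translation":[-0.2,-0.3,7.8],"delta_rot":[-0.001,0.004,-0.004],"jaw":6},
    {"translation":[-0.2,-0.3,9.3],"delta_rot":[-0.001,0.004,-0.004],"jaw":5},
    {"translation":[-0.2,-0.3,9.8],"delta_rot":[-0.001,0.004,-0.004],"jaw":5},
    {"translation":[-0.2,-0.3,9.8],"delta_rot":[-0.001,0.004,-0.004],"jaw":5},
    {"translation":[-0.2,-0.3,9.8],"delta_rot":[-0.001,0.004,-0.004],"jaw":5},
    {"translation":[-0.2,-0.3,9.8],"delta_rot":[-0.001,0.004,-0.004],"jaw":5}
  ]
}}

```text
time: 2.5
tool_pos: [0.4974, -0.0154, 0.1788]
tool_rot: [0.173, -0.054, 0.983, 0.01]
contact_force: [-0.2, -0.5, 0.2]
gripper_width: 0.589
grasp_force: 0.0
```

Run:
```python
from plant import *
from h import *
st=state();print(st["time"],st["tool_pos"],st["gripper_width"])
print(rel(st,H1-.005*a))
for n in("side","top"):
    f=grab_frame(n); pickle.dump(f,open(f"{n}1.pkl","wb"))
s,t=load("side1"),load("top1")
cv2.imwrite("pics/c.png",np.vstack([cv2.resize(f["pixels"][r:r+75,260:360],None,fx=4,fy=4,interpolation=cv2.INTER_CUBIC) for f,r in((s,205),(t,230))]))
print(proj(s,st["tool_pos"]),proj(t,st["tool_pos"]), proj(s,H1))
```

```text
2.5 [ 0.49738446 -0.01541546  0.17884249] 0.5889035804342416
(array([ 0.01, -0.29,  4.66]), array([ 0.002 , -0.0013,  0.0041]))
[300.77076646 238.10824761] [325.77226451 271.63176831] [303.42499282 248.77230151]
```

View pics/c.png

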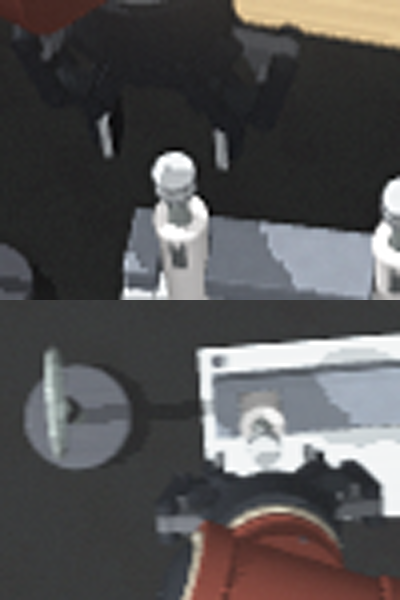

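The side crop shows the open pads at about side (286.8,242.5) and (315.5,245.5), straddling the axis above head 1 (304,246). Numerically the tool is 2.9 mm too far to +Y. I'll check that with the depth data.

Run:
```python
from plant import *
from h import *
s=load("side1");st=state();print(st["tool_pos"]);c=cloud(s)
p=s["pixels"].astype(int).min(-1); 
m=(p>110); m[:230]=0;m[248:]=0;m[:,:280]=0;m[:,322:]=0; m[:,295:310]=0
n,l,sta,ce=cv2.connectedComponentsWithStats(m.astype(np.uint8))
B=np.array([np.cross(Y,a),Y,a])
for i in range(1,n):
  if sta[i,4]>4:
    q=(c[l==i]-H1)@B.T; print(sta[i],np.median(q,0).round(4),q.min(0).round(4),q.max(0).round(4))
print("tcp rel",B@(st["tool_pos"]-H1),proj(s,H1+.03*a))
```

```text
[ 0.49727729 -0.01540326  0.17861382]
[285 234   3  10  18] [-0.0104  0.0307  0.0497] [-0.0115  0.0283  0.0308] [-0.0086  0.0322  0.0703]
[314 238   3   9  20] [-0.0106 -0.0282  0.0501] [-0.0121 -0.0304  0.0353] [-0.0081 -0.0255  0.0647]
tcp rel [-3.86087997e-05  2.81540853e-03  4.14252784e-02] [302.49036041 241.30610079]
```

{"fn": "send_rows", "kwargs": {
  "steps": [
    {"translation":[0,-0.2,0.5],"delta_rot":[0.002,-0.001,0.004],"jaw":5},
    {"translation":[0,-0.2,1.5],"delta_rot":[0.002,-0.001,0.004],"jaw":5},
    {"translation":[0,-0.2,2.5],"delta_rot":[0.002,-0.001,0.004],"jaw":5},
    {"translation":[0,-0.2,3.5],"delta_rot":[0.002,-0.001,0.004],"jaw":5},
    {"translation":[0,-0.2,4.2],"delta_rot":[0.002,-0.001,0.004],"jaw":4},
    {"translation":[0,-0.2,4.6],"delta_rot":[0.002,-0.001,0.004],"jaw":3.4},
    {"translation":[0,-0.2,4.6],"delta_rot":[0.002,-0.001,0.004],"jaw":3},
    {"translation":[0,-0.2,4.6],"delta_rot":[0.002,-0.001,0.004],"jaw":2.8}
  ]
}}

```text
time: 3.4
tool_pos: [0.5127, -0.0155, 0.1343]
tool_rot: [0.172, -0.052, 0.984, 0.009]
contact_force: [0.2, -0.6, 0.2]
gripper_width: 0.329
grasp_force: 0.0
```

Run:
```python
from plant import *
from h import *
st=state();print(st["time"],st["tool_pos"],st["gripper_width"])
B=np.array([np.cross(Y,a),Y,a])
f=grab_frame("side"); pickle.dump(f,open("side2.pkl","wb"))
st=state();print("tcp rel",B@(st["tool_pos"]-H1),rel(st,H1),st["contact_force"],st["gripper_width"]*8.54)
cv2.imwrite("pics/d.png",cv2.resize(f["pixels"][205:285,260:360],None,fx=7,fy=7,interpolation=cv2.INTER_CUBIC))
```

```text
3.4 [ 0.51273386 -0.01549462  0.13425279] 0.3285234170729194
tcp rel [-0.00055436  0.00100672 -0.00525883] (array([-0.05, -0.1 , -0.53]), array([ 0.0005, -0.0017, -0.0001])) [-0.55891855 -0.49124407  0.09378718] 2.798064866675779
```

View pics/d.png

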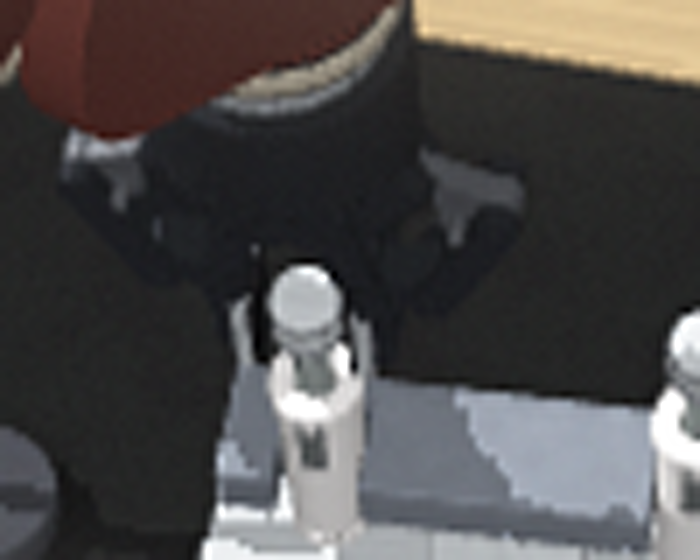

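The side crop shows the head (x 270–343) between the pads, with inner edges at about 255 and 350. The gap is about 1 mm wider on the left, which agrees with the +1 mm tool offset. I'll shift by that and start closing.

{"fn": "send_rows", "kwargs": {
  "steps": [
    {"translation":[0,-0.1,0],"delta_rot":[0,0,0],"jaw":2.8},
    {"translation":[0,-0.1,0],"delta_rot":[0,0,0],"jaw":2.7},
    {"translation":[0,-0.1,0],"delta_rot":[0,0,0],"jaw":2.6},
    {"translation":[0,-0.1,0],"delta_rot":[0,0,0],"jaw":2.5},
    {"translation":[0,-0.1,0],"delta_rot":[0,0,0],"jaw":2.4},
    {"translation":[0,-0.1,0],"delta_rot":[0,0,0],"jaw":2.3},
    {"translation":[0,-0.1,0],"delta_rot":[0,0,0],"jaw":2.2},
    {"translation":[0,-0.1,0],"delta_rot":[0,0,0],"jaw":2.15}
  ]
}}

```text
time: 4.25
tool_pos: [0.5129, -0.016, 0.1345]
tool_rot: [0.172, -0.052, 0.984, 0.01]
contact_force: [-0.6, 3.9, 3.4]
gripper_width: 0.255
grasp_force: 7.5
```

{"fn": "send_rows", "kwargs": {
  "steps": [
    {"translation":[0,0.05,0],"delta_rot":[0,0,0],"jaw":2.15},
    {"translation":[0,0.05,0],"delta_rot":[0,0,0],"jaw":2.1},
    {"translation":[0,0.05,0],"delta_rot":[0,0,0],"jaw":2.0},
    {"translation":[0,0.05,0],"delta_rot":[0,0,0],"jaw":1.8},
    {"translation":[0,0.05,0],"delta_rot":[0,0,0],"jaw":1.5},
    {"translation":[0,0.05,0],"delta_rot":[0,0,0],"jaw":1},
    {"translation":[0,0.05,0],"delta_rot":[0,0,0],"jaw":1},
    {"translation":[0,0.05,0],"delta_rot":[0,0,0],"jaw":1}
  ]
}}

```text
time: 5.05
tool_pos: [0.5129, -0.016, 0.1346]
tool_rot: [0.173, -0.052, 0.984, 0.01]
contact_force: [-1.7, 2.6, 5.1]
gripper_width: 0.236
grasp_force: 58.4
```

{"fn": "send_rows", "kwargs": {
  "steps": [
    {"translation":[0,0.05,-0.1],"delta_rot":[0,0,0],"jaw":1},
    {"translation":[0,0.05,-0.25],"delta_rot":[0,0,0],"jaw":1},
    {"translation":[0,0.05,-0.4],"delta_rot":[0,0,0],"jaw":1},
    {"translation":[0,0.05,-0.6],"delta_rot":[0,0,0],"jaw":1},
    {"translation":[0,0.05,-0.8],"delta_rot":[0,0,0],"jaw":1},
    {"translation":[0,0.05,-1.0],"delta_rot":[0,0,0],"jaw":1},
    {"translation":[0,0.05,-1.2],"delta_rot":[0,0,0],"jaw":1},
    {"translation":[0,0.05,-1.2],"delta_rot":[0,0,0],"jaw":1}
  ]
}}

```text
time: 5.85
tool_pos: [0.5084, -0.0161, 0.1458]
tool_rot: [0.172, -0.052, 0.984, 0.009]
contact_force: [-0.2, -0.9, 0.1]
gripper_width: 0.236
grasp_force: 59.0
```

{"fn": "send_rows", "kwargs": {
  "steps": [
    {"translation":[0,0,-0.4],"delta_rot":[0,0,0],"jaw":1},
    {"translation":[0,0,-0.8],"delta_rot":[0,0,0],"jaw":1},
    {"translation":[0,0,-1.2],"delta_rot":[0,0,0],"jaw":1},
    {"translation":[0,0,-1.6],"delta_rot":[0,0,0],"jaw":1},
    {"translation":[0,0,-2.0],"delta_rot":[0,0,0],"jaw":1},
    {"translation":[0,0,-2.4],"delta_rot":[0,0,0],"jaw":1},
    {"translation":[0,0,-2.7],"delta_rot":[0,0,0],"jaw":1},
    {"translation":[0,0,-2.7],"delta_rot":[0,0,0],"jaw":1}
  ]
}}

```text
time: 6.65
tool_pos: [0.4995, -0.017, 0.1714]
tool_rot: [0.173, -0.052, 0.984, 0.009]
contact_force: [0.4, -0.2, -0.4]
gripper_width: 0.239
grasp_force: 58.9
```

Run:
```python
from plant import *
from h import *
f=grab_frame("side"); pickle.dump(f,open("side3.pkl","wb"));st=state()
B=np.array([np.cross(Y,a),Y,a])
T0=np.array([.5129,-.0160,.1346])
print(st["tool_pos"],"drawn",B@(st["tool_pos"]-T0),st["contact_force"])
cv2.imwrite("pics/e.png",cv2.resize(f["pixels"][190:280,230:360],None,fx=6,fy=6,interpolation=cv2.INTER_CUBIC))
# head top disc, same method as at the start, centred on predicted place
t1=np.array([.5073,-.017,.1472])+st["tool_pos"]-T0
for n,p0 in(("side0",[.5073,-.017,.1472]),("side3",t1)):
  g=load(n);c=cloud(g);p=g["pixels"].astype(int).min(-1)
  m=(np.linalg.norm(c-p0,axis=-1)<.014)&(p>130)
  q=(c[m]-p0)@B.T; d=q[q[:,2]>np.percentile(q[:,2],95)-.006]
  med=np.median(d[:,2]);mid=(d[:,:2].max(0)+d[:,:2].min(0))/2
  w=np.array(p0)+B.T@[*mid,med];print(n,len(d),np.ptp(d[:,:2],0),w,w-.01*a)
```

```text
[ 0.4994363  -0.01698263  0.17108263] drawn [-0.00020063  0.00044736  0.03889702] [ 0.17785404 -0.04835783 -0.34006279]
side0 72 [0.02150986 0.02025261] [ 0.507155   -0.01619229  0.14725602] [ 0.51055601 -0.01583043  0.13785909]
side3 68 [0.02125227 0.0171501 ] [ 0.49471639 -0.01839175  0.18404915] [ 0.49811739 -0.01802989  0.17465222]
```

View pics/e.png

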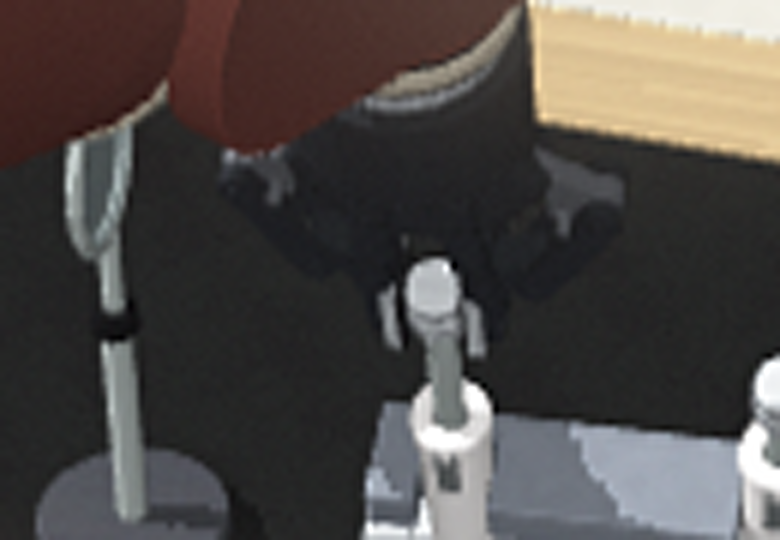

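The side crop shows rod 1 well out of its barrel, held by the pads, with the head top at about (302,238). The lens ring is partly hidden by the arm. Next I'll refine the lens height relative to the head by rays from the initial frames.

Run:
```python
from plant import *
from h import *
s,t=load("side0"),load("top0")
print("head top tri",tri([s,t],[(303.4,247.8),(325.9,267.7)]),"lens tri",tri([s,t],[(246.5,216.4),(273.9,255.4)]))
# ring mask by depth (points near the lens plane), side view: subpixel extents
for n,f in(("side",s),("top",t)):
  c=cloud(f); Q=(c-[.532,.1145,0])@np.array([X,Y,Z]).T
  m=(abs(Q[...,1])<.008)&(abs(Q[...,0])<.045)&(Q[...,2]>.135)&(Q[...,2]<.24)
  v,u=np.nonzero(m); print(n,"v",v.min(),v.max(),"u",u.min(),u.max())
  # widest row of the ring = centre row; fit ellipse on upper hull
  k=np.c_[u,v].astype(np.float32)
  print([(r,u[v==r].min(),u[v==r].max()) for r in range(v.min(),v.max()+1,2)][:24])
for zc in(.180,.182,.184,.186):
  L=np.array([.533,.1145,zc]); print(zc,"c",proj(s,L).round(1),"top",proj(s,L+.036*Z).round(1),"bot",proj(s,L-.036*Z).round(1),"topcam +-x",proj(t,L+.036*X).round(1),proj(t,L-.036*X).round(1))
```

```text
head top tri [ 0.50877871 -0.01655223  0.14459251] lens tri [0.53500709 0.11694786 0.17980968]
side v 200 233 u 241 251
[(200, np.int64(246), np.int64(249)), (202, np.int64(245), np.int64(250)), (204, np.int64(244), np.int64(251)), (206, np.int64(243), np.int64(251)), (208, np.int64(243), np.int64(251)), (210, np.int64(242), np.int64(251)), (212, np.int64(242), np.int64(251)), (214, np.int64(242), np.int64(251)), (216, np.int64(241), np.int64(251)), (218, np.int64(241), np.int64(251)), (220, np.int64(241), np.int64(251)), (222, np.int64(241), np.int64(250)), (224, np.int64(241), np.int64(250)), (226, np.int64(241), np.int64(249)), (228, np.int64(242), np.int64(249)), (230, np.int64(242), np.int64(249)), (232, np.int64(244), np.int64(249))]
top v 242 269 u 272 277
[(242, np.int64(273), np.int64(274)), (244, np.int64(272), np.int64(275)), (246, np.int64(272), np.int64(275)), (248, np.int64(272), np.int64(275)), (250, np.int64(272), np.int64(275)), (252, np.int64(272), np.int64(276)), (254, np.int64(272), np.int64(276)), (256, np.int64(272), np.int64(277)), (258, np.int64(273), np.int64(276)), (260, np.int64(273), np.int64(276)), (262, np.int64(273), np.int64(276)), (264, np.int64(273), np.int64(276)), (266, np.int64(274), np.int64(276)), (268, np.int64(274), np.int64(276))]
0.18 c [247.  217.1] top [245.7 203.1] bot [248.2 230.5] topcam +-x [274.  242.1] [276.  270.3]
0.182 c [246.9 216.3] top [245.7 202.3] bot [248.1 229.7] topcam +-x [273.9 242. ] [275.9 270.3]
0.184 c [246.9 215.5] top [245.6 201.5] bot [248.1 229. ] topcam +-x [273.9 241.9] [275.9 270.3]
0.186 c [246.8 214.8] top [245.5 200.7] bot [248.  228.3] topcam +-x [273.8 241.9] [275.8 270.2]
```

{"fn": "send_rows", "kwargs": {
  "steps": [
    {"translation":[0,0,-0.2],"delta_rot":[0,0,0],"jaw":1},
    {"translation":[0,0,-0.4],"delta_rot":[0,0,0],"jaw":1},
    {"translation":[0,0,-0.6],"delta_rot":[0,0,0],"jaw":1},
    {"translation":[0,0,-0.75],"delta_rot":[0,0,0],"jaw":1},
    {"translation":[0,0,-0.85],"delta_rot":[0,0,0],"jaw":1},
    {"translation":[0,0,-0.85],"delta_rot":[0,0,0],"jaw":1},
    {"translation":[0,0,-0.85],"delta_rot":[0,0,0],"jaw":1},
    {"translation":[0,0,-0.85],"delta_rot":[0,0,0],"jaw":1}
  ]
}}

```text
time: 7.5
tool_pos: [0.4965, -0.0172, 0.1787]
tool_rot: [0.172, -0.052, 0.984, 0.01]
contact_force: [0.8, 0.6, -0.4]
gripper_width: 0.24
grasp_force: 58.9
```

Run:
```python
from plant import *
from h import *
B=np.array([np.cross(Y,a),Y,a]);T0=np.array([.5129,-.0160,.1346])
g=grab_frame("side");u=grab_frame("top");st=state()
D=st["tool_pos"]-T0;print(st["time"],"drawn",B@D,"dz",D[2],st["contact_force"],st["grasp_force"],np.abs(st["joint_vel"]).max())
p0=np.array([.5073,-.017,.1472])+D;c=cloud(g);p=g["pixels"].astype(int).min(-1)
m=(np.linalg.norm(c-p0,axis=-1)<.014)&(p>130)
q=(c[m]-p0)@B.T; d=q[q[:,2]>np.percentile(q[:,2],95)-.006]
w=p0+B.T@[0,0,np.median(d[:,2])];print("head mid side",w-.01*a)
cv2.imwrite("pics/f.png",np.vstack([cv2.resize(f["pixels"][r:r+75,230:370],None,fx=4,fy=4,interpolation=cv2.INTER_CUBIC) for f,r in((g,190),(u,230))]))
```

```text
7.6 drawn [-0.00036364  0.00054538  0.04705246] dz 0.044090474446751016 [ 0.00378904 -0.49855762 -1.33983201] 58.928807973861694 0.002671280935761314
head mid side [ 0.49437746 -0.01782648  0.18168213]
```

View pics/f.png

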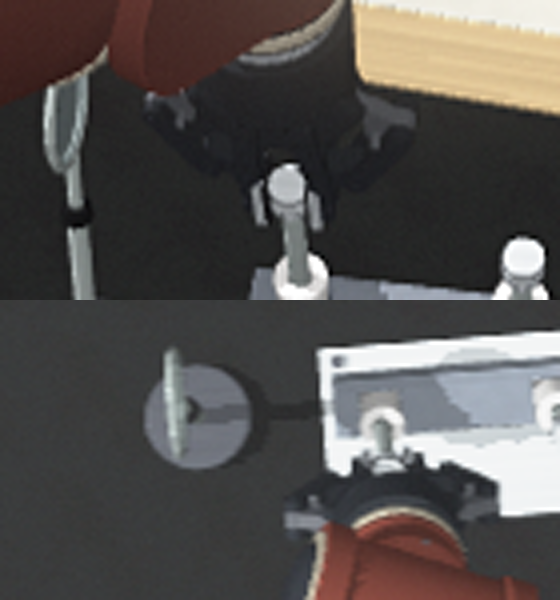

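The final view shows rod 1 held about 47 mm out with its head level with the lens. Rod 2 is home and the loupe is untouched. Handing in now.

```bash
python3 -c "
from plant import *
print(job_done())"
```

```text
the job is handed in; nothing more can be done
None
```

I drew rod 1, the one on the loupe's side, about 47 mm along its bore and handed in with the gripper holding it. By my measurements its head is within about 1–3 mm of the lens centre's height; rod 2 stayed home and I saw no sign that the loupe had moved.

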